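# Put the labelling kit in its trays

### The arm

A 7-joint arm with a two-finger parallel gripper is mounted at the origin on a cart in front of the work surface, level with it; the furniture and walls round the work are solid. World frame = base frame: x ahead of the robot, y to its left, z up, the work surface at z = 0. Lengths are in m, angles in rad, forces in N, time in s.
With the tool pointing down it reaches from about 0.425 to 0.875 m from the base axis. Payload 4.7 kg.
Tool frame: the origin (TCP) lies midway between the tips of the shut fingers; the grasp point (between the pads) lies 19 mm behind it (grip_point_offset is the distance from the TCP to the grasp point, in m); z points along the fingers, y is the line along which they close (so a half turn about z gives the same grasp; the last joint's range is limited). The gripper opens to 85 mm and grips with 20 to 120 N. Pads are 22 mm wide; open, the fingers measure 114 mm over their backs; the gripper's body (76 mm by 85 mm) begins 54 mm behind the grasp point. The pads swing forward as they close: fully open they stand 13 mm farther back than shut.
Start: joints at [1.193, 0.321, -0.07, 1.45, 0.023, 1.371, -0.057], TCP at [0.248, -0.601, 0.231] pointing down, gripper open.
Joint ranges: [-2.86, 2.86], [-0.3, 2.09], [-1.38, 1.24], [0.06, 2.45], [-1.56, 4.7], [0.09, 2.05], [-2.69, 2.69]. Speed limits (rad/s): [2.57, 2.57, 3.14, 3.14, 3.14, 3.14, 3.14].

### API

Orientations are given as a 3x3 rotation matrix whose columns are the frame's x, y, z axes.
In Python, from station import * gives the robot as it stands.
- The arm moves only by the tool jog_arm, never from a script. Its argument "steps" is one flat list of numbers, 7 for each row, row after row: the turn, a rotation vector about the tool's x, y, z in units of 6 degrees (1.0 is 6 degrees), then the shift along the tool's x, y, z in units of 50 mm (1.0 is 50 mm), then the opening, from 0 (shut) to 1 (fully open). In form: [wx, wy, wz, tx, ty, tz, grip, wx, wy, wz, tx, ty, tz, grip, ...]. A call has 1 to 8 rows; each row shifts and turns the commanded pose from where the row before left it, along the tool's axes as they then stand; what a row does not reach is not made up. A row lasts 1/8 s, in which the tool goes at most 62.5 mm and 10.7 degrees, less where a joint would pass 70% of its speed; a pose out of reach is approached as far as the arm can. A call is refused whole if a number of a shift passes 1 or a number of a turn 1, either way. A call with a gripper value outside its range is refused whole. The fingers move at their own pace and stop on an object; the grip force is fixed at half the most. Time passes only in rows, so rows that do not move let the fingers close. It gives the time, the measured TCP pose, the force, the opening and the grip force at its end, in the units of the state.
- sense(): the state, without advancing time (a new reading comes with each control period).
- grab_frame(name): name is "scene" or "top" or "wrist"; returns the picture (420x560x3 uint8, blue, green, red); there is no depth.
- camera_model(name): a dict with "camera_matrix" (3x3 intrinsics, pixels), "origin" and "attitude" of the camera in the world. Camera axes: x right, y up, looking along -z (the intrinsics and any distortion apply to the point x, -y, -z); pixel columns grow to the right and rows downward; lengths in m; the calibration is good to about 2 mm. The wrist camera is an equidistant fisheye: a pixel r from the principal point sees the ray r / f radians off the axis. A picture is of the moment at which its call begins: read the wrist's pose just before it. camera_model takes no time and is no camera call; for the wrist camera it gives the pose at the moment of the call.
- hand_in(): hands the job in; it is judged then, once.
The state is a dict: "time_s": time; "q": joint angles; "qvel": joint speeds; "joint_torque": joint torques, N m; "position": TCP position; "ee_rot": TCP orientation; "ft_force": force on the tool from outside, world axes, zero at the start; "torque": the same for the moment, N m; "grip_width": opening from 0.0 (shut) to 1.0 (fully open); "grasp_force": force on a finger pad.
Only numpy, scipy, OpenCV 4.12 (cv2) and the standard library are available. Lean on these libraries where they do the work, as an engineer would, in place of code of your own. Each camera call takes 0.05 s, during which the arm holds its last target. There are 200 camera calls.

### The job

Put the four labelling things away, each standing upright and flat on the floor of the tray that matches its shape and colour: the black ribbon roll in the black round tray, the empty cardboard core in the brown round tray, the yellow tape measure in the yellow oblong tray and the wooden stamp in the wood-coloured oblong tray. Set each one down gently, do not drop it, and leave the brown jar and the glue stick standing where they are.

Things in the scene. Friction and masses are not known exactly. Their poses are not given: they have to be found in the camera images.
- ribbon: Black printer ribbon roll, standing on end: black winding 58 mm in diameter (from 1 to 72 mm up), on a thin pale card core whose end stands out to 78 mm height; about 0.16 kg. Goes in the black round tray. Origin: centre of its underside, z up along its axis.
- core: Empty brown cardboard core standing on end: open tube 41 mm in outside diameter, 60 mm high, about 20 g. Goes in the brown round tray. Origin: centre of its underside, z up along its axis.
- tape_measure: Yellow pocket tape measure standing on its narrow base: 30 mm thick along its x, 72 mm long along its y (with the small tongue), 64 mm high, about 0.21 kg. Flat parallel sides face along x up to about 55 mm height: grip across x. Goes in the yellow oblong tray. Origin: centre of its underside, z up.
- stamp: Wooden hand stamp standing on its oblong foot: foot 24 mm (along x) by 60 mm (along y) and 12 mm high; a turned round wooden handle rises from its middle to 70 mm, its head 28 mm in diameter between 34 and 70 mm height; grip the head, any direction. About 50 g. Goes in the wood-coloured oblong tray. Origin: centre of the foot's underside, z up.
- black_tray: Fixed to the bench: an aluminium base plate with a grey rim round a shallow pocket; pocket floor 5 mm and rim top 12 mm above the bench, rim 6 mm thick. Round pocket 74 mm in diameter with a black floor; square base 86 mm. For the ribbon roll. Origin: centre of its underside (on the bench), z up. 
- card_tray: Fixed to the bench: an aluminium base plate with a grey rim round a shallow pocket; pocket floor 5 mm and rim top 12 mm above the bench, rim 6 mm thick. Round pocket 57 mm in diameter with a cardboard-brown floor; square base 69 mm. For the cardboard core. Origin: centre of its underside (on the bench), z up. 
- yellow_tray: Fixed to the bench: an aluminium base plate with a grey rim round a shallow pocket; pocket floor 5 mm and rim top 12 mm above the bench, rim 6 mm thick. Oblong pocket 46 mm (along x) by 88 mm (along y) with a yellow floor; base 58 by 116 mm. For the tape measure, its length along the tray's length, either way round. Origin: centre of its underside (on the bench), z up. 
- wood_tray: Fixed to the bench: an aluminium base plate with a grey rim round a shallow pocket; pocket floor 5 mm and rim top 12 mm above the bench, rim 6 mm thick. Oblong pocket 40 mm (along x) by 76 mm (along y) with a wood-coloured floor; base 52 by 104 mm. For the stamp, its foot along the tray's length, either way round. Origin: centre of its underside (on the bench), z up. 
- jar: Bystander, to be left standing where it is: brown jar with white screw cap, 46 mm in diameter, 85 mm high, about 0.11 kg, loose. Origin: centre of its underside, z up. (Behind the work a fixed grey machine's black head overhangs the bench 0.3 to 0.66 m up, its front from x 0.64, y 0.22 to x 0.85, y -0.13: swing the arm on the robot's side of it.)
- glue_stick: Bystander, to be left standing where it is: slim white, green and yellow glue stick on end, 26 mm in diameter, 93 mm high, about 36 g, loose and easily knocked over. Origin: centre of its underside, z up.
There are look-alikes about, which are no part of the job. Leave any blue look-alike of the core alone.

How it is judged:
At the end, for the whole second after the job is handed in: Each of the four stands upright (0.1 rad) and at rest in its own tray: within 14 mm of the tray centre, underside less than 8.5 mm above the tray underside; tape measure and stamp lengthwise (0.32 rad, either way). Jar and glue stick upright (0.15 rad), within 30 mm of their start (horizontal distance between ribbon and black_tray below 0.014 m and z of ribbon in the frame of black_tray below 0.0085 m and angle between each of ribbon, core, tape_measure, stamp's own z axis and vertical below 0.1 rad and linear speed of each of ribbon, core, tape_measure, stamp below 0.02 m/s and horizontal distance between core and card_tray below 0.014 m and z of core in the frame of card_tray below 0.0085 m and horizontal distance between tape_measure and yellow_tray below 0.014 m and z of tape_measure in the frame of yellow_tray below 0.0085 m and angle between the y axis of tape_measure and the y axis of yellow_tray, either way round below 0.32 rad and horizontal distance between stamp and wood_tray below 0.014 m and z of stamp in the frame of wood_tray below 0.0085 m and angle between the y axis of stamp and the y axis of wood_tray, either way round below 0.32 rad and distance of each of jar, glue_stick from where it was at the start of the episode below 0.03 m and angle between each of jar, glue_stick's own z axis and vertical below 0.15 rad); the robot touches nothing.
It fails at once if the jar is knocked over or pushed away (leans over 0.35 rad or moved more than 30 mm) (angle between jar's own z axis and vertical above 0.35 rad or distance of jar from where it was at the start of the episode above 0.03 m).
It fails at once if the glue stick is knocked over or pushed away (leans over 0.35 rad or moved more than 30 mm) (angle between glue_stick's own z axis and vertical above 0.35 rad or distance of glue_stick from where it was at the start of the episode above 0.03 m).
It fails at once if one of the four things is dropped (faster than 0.6 m/s with no finger on it, a fall of about 2 cm) ((linear speed of ribbon above 0.6 m/s and contact force between the fingers and ribbon below 0.05 N) or (linear speed of core above 0.6 m/s and contact force between the fingers and core below 0.05 N) or (linear speed of tape_measure above 0.6 m/s and contact force between the fingers and tape_measure below 0.05 N) or (linear speed of stamp above 0.6 m/s and contact force between the fingers and stamp below 0.05 N)).
It also fails if it takes over 128 s, if anything falls off the work surface, if the arm or the gripper's body presses on something with over 40 N, if the wrist force passes 120 N, or if a joint passes its speed limit or range.

## Working session

There is one attempt and no reset: what is moved stays moved. The work goes in short steps, Python scripts to look and compute and a tool call to move; the robot and the scene stay as the last step left them, time stands still between calls to the robot, and variables do not carry over. Pictures are saved under pics/ and viewed, at most 14 in all, crops included, and the job is handed in when it is done.

Besides the shell and the picture viewer there is one more tool, called after "Call:" by a JSON object that holds its "fn" and its "kwargs", one argument or row to a line. jog_arm: Moves the arm, as the interface text tells. Its arguments: {"type":"object","properties":{"steps":{"type":"array"}},"required":["steps"]}

```bash
mkdir -p pics; ls; python3 - <<'E'
from station import *
import cv2,numpy as np
s=sense();print(s['time_s'],np.round(s['position'],4),np.round(s['ee_rot'],3).tolist(),s['grip_width'])
for n in("scene","top","wrist"):
    cv2.imwrite(f"pics/{n}0.png",grab_frame(n));c=camera_model(n);print(n,{k:np.round(v,4).tolist() if not isinstance(v,str) else v for k,v in c.items()})
E
```

```text
pics
0.0 [ 0.2479 -0.6003  0.2302] [[0.924, 0.382, -0.001], [0.382, -0.924, 0.002], [-0.0, -0.002, -1.0]] 0.9980699600882953
scene {'camera_matrix': [[413.9315, 0.0, 275.8808], [0.0, 413.9315, 210.2355], [0.0, 0.0, 1.0]], 'origin': [0.2201, 0.6188, 0.743], 'attitude': [[-0.8825, 0.3356, -0.3296], [-0.4703, -0.6252, 0.6228], [0.003, 0.7047, 0.7095]]}
top {'camera_matrix': [[522.3078, 0.0, 281.8847], [0.0, 522.3078, 202.9986], [0.0, 0.0, 1.0]], 'origin': [0.3487, -0.0135, 1.2684], 'attitude': [[-0.0239, 0.9884, -0.1498], [-0.9993, -0.0281, -0.0259], [-0.0298, 0.1491, 0.9884]]}
wrist {'camera_matrix': [[325.1923, 0.0, 282.2971], [0.0, 325.1923, 207.4452], [0.0, 0.0, 1.0]], 'origin': [0.3161, -0.572, 0.3729], 'attitude': [[0.3811, 0.885, 0.2673], [-0.9245, 0.3655, 0.1079], [-0.0022, -0.2883, 0.9575]]}
```

View pics/top0.png

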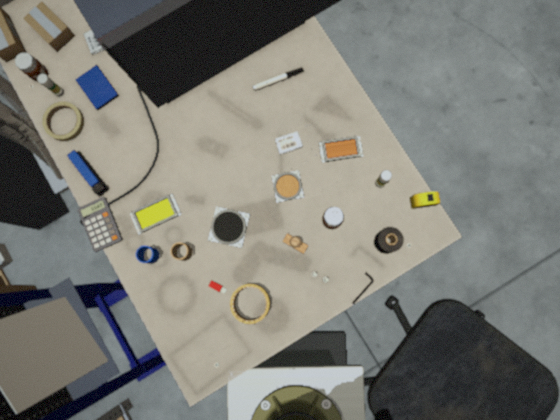

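View pics/scene0.png

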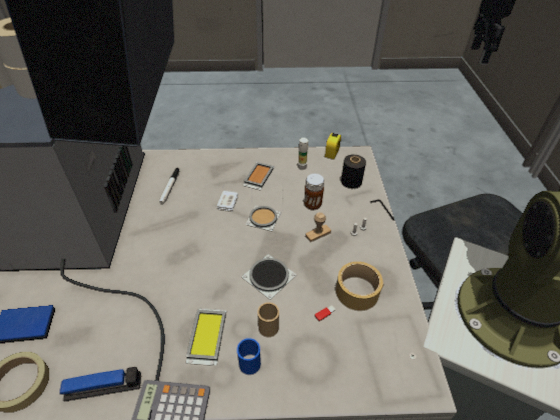

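Candidates (top-view pixels):
- **Core:** brown tube (182,251), not the blue one (148,254) or the big tape rings (250,302) and (64,120).
- **Ribbon:** black roll (389,239), not the black tray floor (229,225).
- **Tape measure:** yellow (426,199), not the yellow tray (155,213).
- **Stamp:** (295,242), not the wood tray (341,149).
- **Bystanders:** jar (333,216) and glue stick (385,178).

I'll check these choices in one close crop.

```bash
cat > h.py <<'E'
from station import *
import cv2,numpy as np
def cam(n):
    c=camera_model(n);return np.array(c['camera_matrix']),np.array(c['origin']),np.array(c['attitude'])
def pix2(n,u,v,z,C=None):
    K,o,R=C or cam(n);x=(u-K[0,2])/K[0,0];y=(v-K[1,2])/K[1,1]
    if n=='wrist':
        r=np.hypot(x,y);k=np.tan(r)/r if r>1e-9 else 1;x*=k;y*=k
    d=R@np.array([x,-y,-1]);return o+d*(z-o[2])/d[2]
def proj(n,P,C=None):
    K,o,R=C or cam(n);p=R.T@(np.asarray(P,float)-o);x,y,z=p[0],-p[1],-p[2]
    r=np.hypot(x,y)
    k=np.arctan2(r,z)/r if n=='wrist' else 1/z
    return np.array([K[0,0]*x*k+K[0,2],K[1,1]*y*k+K[1,2]])
E
python3 - <<'E'
from h import *
im=cv2.imread('pics/top0.png');c=im[130:270,120:450]
cv2.imwrite('pics/crop1.png',cv2.resize(c,None,fx=2.4,fy=2.4,interpolation=cv2.INTER_CUBIC))
for n,u,v,z in [('core',182,251,.06),('ribbon',389,239,.075),('tape',426,199,.06),('stamp',295,242,.04),('jar',333,216,.085),('glue',385,178,.093),('black',229,225,.005),('card',287,185,.005),('yel',155,213,.005),('wood',341,149,.005)]:
    print(n,np.round(pix2('top',u,v,z),3))
E
```

```text
core [0.426 0.253 0.06 ]
ribbon [ 0.44  -0.224  0.075]
tape [ 0.532 -0.317  0.06 ]
stamp [ 0.441 -0.01   0.04 ]
jar [ 0.495 -0.098  0.085]
glue [ 0.578 -0.219  0.093]
black [0.49  0.15  0.005]
card [0.585 0.006 0.005]
yel [0.524 0.332 0.005]
wood [ 0.671 -0.13   0.005]
```

View pics/crop1.png

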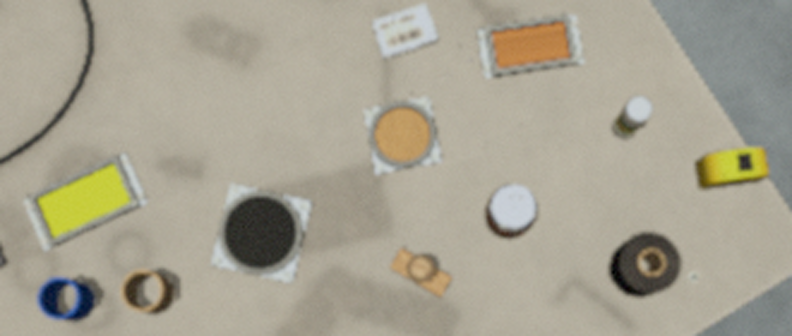

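The crop confirms the choices: core (145,291) beside blue (66,300), ribbon (647,264), tape measure (733,167), stamp (422,270), jar (512,210), glue stick (637,112). Next I'll measure them with masks and model hulls in both fixed cameras.

```bash
cat > fit.py <<'E'
from h import *
from scipy.optimize import minimize
def disc(r,z,n=24):
    a=np.arange(n)*2*np.pi/n;return np.c_[r*np.cos(a),r*np.sin(a),0*a+z]
def box(x,y,z0,z1):return np.array([[i*x/2,j*y/2,z] for i in(-1,1) for j in(-1,1) for z in(z0,z1)])
M={'ribbon':[np.r_[disc(.029,.001),disc(.029,.072)]],'core':[np.r_[disc(.0205,0),disc(.0205,.06)]],
'tape':[box(.03,.072,0,.05)*1.,np.r_[box(.03,.05,0,.064)]],'stamp':[box(.024,.06,0,.012),np.r_[disc(.014,.034),disc(.014,.07)],np.r_[disc(.008,.012),disc(.008,.034)]],
'black':[disc(.037,.005)],'card':[disc(.0285,.005)],'yel':[box(.046,.088,.005,.005)],'wood':[box(.04,.076,.005,.005)],
'jar':[np.r_[disc(.023,0),disc(.023,.085)]],'glue':[np.r_[disc(.013,0),disc(.013,.093)]]}
def render(name,p,n,C,off,sh,S=4):
    m=np.zeros(sh,np.uint8);c,s=np.cos(p[2]),np.sin(p[2])
    for pts in M[name]:
        q=np.c_[p[0]+c*pts[:,0]-s*pts[:,1],p[1]+s*pts[:,0]+c*pts[:,1],pts[:,2]]
        uv=np.array([proj(n,w,C) for w in q])
        uv=(uv-off+.5)*S
        cv2.fillConvexPoly(m,cv2.convexHull(np.round(uv*16).astype(np.int32)),1,shift=4)
    return m
def fit(name,p0,views,S=4,yaws=(0,),fill=True):
    """views: list of (cam, C, image, maskfn)"""
    tg=[]
    for n,C,im,fn in views:
        c=proj(n,[p0[0],p0[1],.03],C);k=proj(n,[p0[0],p0[1]+.03,.03],C);w=int(max(25,2.3*np.hypot(*(k-c)))+8)
        x,y=(c-w).astype(int);x=max(x,0);y=max(y,0);r=im[y:y+2*w,x:x+2*w]
        b=cv2.resize(r,None,fx=S,fy=S,interpolation=cv2.INTER_CUBIC);m=fn(b).astype(np.uint8)
        k,l,st,ce=cv2.connectedComponentsWithStats(m)
        if k<2:continue
        d=[np.hypot(*(ce[i]/S-(c-[x,y])))-.02*st[i,4]/S if st[i,4]>20*S*S else 1e9 for i in range(1,k)]
        m=(l==1+int(np.argmin(d))).astype(np.uint8)
        if fill:
            cs,_=cv2.findContours(m,cv2.RETR_EXTERNAL,cv2.CHAIN_APPROX_NONE);cv2.drawContours(m,cs,-1,1,-1)
        tg.append((n,C,np.array([x,y]),m))
    def cost(p):
        return np.mean([1-(a&b).sum()/max(1,(a|b).sum()) for n,C,o,b in tg for a in[render(name,p,n,C,o,b.shape,S)]])
    best=None
    for yw in yaws:
        r=minimize(cost,[p0[0],p0[1],yw],method='Nelder-Mead',options=dict(initial_simplex=np.array([[p0[0],p0[1],yw],[p0[0]+.012,p0[1],yw],[p0[0],p0[1]+.012,yw],[p0[0],p0[1],yw+.3]]),xatol=2e-4,fatol=1e-3,maxiter=150))
        if best is None or r.fun<best.fun:best=r
    return best.x,1-best.fun,[int(t[3].sum()/S/S) for t in tg],tg
def hsv(b):h=cv2.cvtColor(b,cv2.COLOR_BGR2HSV).astype(int);return h[...,0],h[...,1],h[...,2]
def dark(b):h,s,v=hsv(b);return v<75
def yellow(b):h,s,v=hsv(b);return (h>20)&(h<36)&(s>140)
def brown(b):h,s,v=hsv(b);return (h>5)&(h<24)&(s>90)
def orange(b):h,s,v=hsv(b);return (h>4)&(h<24)&(s>95)
E
python3 - <<'E'
from fit import *
it=cv2.imread('pics/top0.png');isc=cv2.imread('pics/scene0.png');T=cam('top');S=cam('scene')
Y=np.arange(4)*np.pi/4
for n,p,fn,ys in [('black',(.49,.15),dark,(0,)),('card',(.585,.006),orange,(0,)),('yel',(.524,.332),yellow,Y),('wood',(.671,-.13),orange,Y),
 ('ribbon',(.44,-.224),dark,(0,)),('core',(.426,.253),brown,(0,)),('tape',(.532,-.317),yellow,Y),('stamp',(.441,-.01),brown,Y)]:
    for vn,v in [('top',[('top',T,it,fn)]),('scene',[('scene',S,isc,fn)])]:
        try:
            x,q,a,_=fit(n,p,v,yaws=ys);print(n,vn,np.round(x,4),'iou %.2f'%q,a)
        except Exception as e:print(n,vn,e)
E
```

```text
black top [0.4876 0.1527 0.0225] iou 0.90 [650]
black scene [0.4868 0.1478 0.0969] iou 0.96 [709]
card top [0.5845 0.0053 0.3111] iou 0.92 [383]
card scene [5.837e-01 2.000e-04 2.062e-01] iou 0.86 [256]
yel top [0.5242 0.3349 0.4325] iou 0.89 [592]
yel scene [0.5245 0.3304 0.4207] iou 0.93 [938]
wood top [ 0.6741 -0.1292  0.1143] iou 0.93 [456]
wood scene [ 0.6734 -0.1348  0.1233] iou 0.89 [233]
ribbon top [ 0.4407 -0.2235  0.1127] iou 0.56 [348]
ribbon scene [ 0.4386 -0.2271  0.1509] iou 0.82 [582]
core top [0.4278 0.2612 0.0488] iou 0.39 [130]
core scene [0.4262 0.259  0.1812] iou 0.86 [574]
tape top [ 0.5345 -0.3183  0.2576] iou 0.67 [350]
tape scene [ 0.5358 -0.3306  3.3614] iou 0.72 [272]
stamp top [ 0.4409 -0.0103 -0.6102] iou 0.73 [203]
stamp scene [ 0.4388 -0.0113  2.7434] iou 0.59 [272]
```

```bash
cat > plan.py <<'E'
"""python3 plan.py x y z theta [n] : rows to bring TCP there, tool down, tool-x yaw theta; prints tool-axis shift/turn totals and per-row"""
import sys
from h import *
from scipy.spatial.transform import Rotation as Ro
def Rt(t):return np.array([[np.cos(t),np.sin(t),0],[np.sin(t),-np.cos(t),0],[0,0,-1.]])
def go(x,y,z,t=None,s=None):
    s=s or sense();R=np.array(s['ee_rot']);p=np.array(s['position']);th=np.arctan2(R[1,0],R[0,0])
    t=th if t is None else t
    w=np.degrees(Ro.from_matrix(R.T@Rt(t)).as_rotvec())/6;d=np.array([x,y,z])-p
    print('t%.1f'%s['time_s'],'now',np.round(p,4),'th%.3f'%th,'grip%.2f'%s['grip_width'],'F',np.round(s['ft_force'],1),
     '\n turn',np.round(w,2),'shift(before turn axes)',np.round(R.T@d/.05,2),'shift(after)',np.round(Rt(t).T@d/.05,2))
if __name__=='__main__':go(*map(float,sys.argv[1:]))
E
python3 plan.py .43 -.27 .30 1.8
```

```text
t0.1 now [ 0.248  -0.6004  0.2305] th0.392 grip1.00 F [-0.4 -0.3 -0.1] 
 turn [-1.000e-02 -1.000e-02 -1.345e+01] shift(before turn axes) [ 5.89 -4.72 -1.38] shift(after) [ 5.61  5.05 -1.39]
```

Call:
{"fn": "jog_arm", "kwargs": {
  "steps": [0, 0, 0, 0.74, -0.59, -0.17, 1, 0, 0, 0, 0.74, -0.59, -0.17, 1, 0, 0, 0, 0.74, -0.59, -0.17, 1, 0, 0, 0, 0.74, -0.59, -0.17, 1, 0, 0, 0, 0.74, -0.59, -0.17, 1, 0, 0, 0, 0.74, -0.59, -0.17, 1, 0, 0, 0, 0.74, -0.59, -0.17, 1, 0, 0, 0, 0.74, -0.59, -0.17, 1]
}}

```text
time_s: 1.15
position: [0.4321, -0.2681, 0.2995]
ee_rot: [[0.924, 0.382, -0.0], [0.382, -0.924, -0.0], [-0.0, 0.0, -1.0]]
ft_force: [1.0, -0.6, -0.1]
grip_width: 0.997
grasp_force: 0.0
```

Call:
{"fn": "jog_arm", "kwargs": {
  "steps": [0, 0, -1, 0, 0, 0, 1, 0, 0, -1, 0, 0, 0, 1, 0, 0, -1, 0, 0, 0, 1, 0, 0, -1, 0, 0, 0, 1, 0, 0, -1, 0, 0, 0, 1, 0, 0, -1, 0, 0, 0, 1, 0, 0, -1, 0, 0, 0, 1]
}}

```text
time_s: 2.02
position: [0.4315, -0.2695, 0.299]
ee_rot: [[0.428, 0.904, -0.001], [0.904, -0.428, 0.0], [-0.0, -0.001, -1.0]]
ft_force: [0.1, -0.4, -0.0]
grip_width: 0.993
grasp_force: 0.0
```

Call:
{"fn": "jog_arm", "kwargs": {
  "steps": [0, 0, -1, 0, 0, 0, 1, 0, 0, -1, 0, 0, 0, 1, 0, 0, -1, 0, 0, 0, 1, 0, 0, -1, 0, 0, 0, 1, 0, 0, -1, 0, 0, 0, 1, 0, 0, -1, 0, 0, 0, 1, 0, 0, -0.45, 0, 0, 0, 1, 0, 0, 0, 0, 0, 0, 1]
}}

```text
time_s: 3.02
position: [0.4315, -0.2695, 0.2991]
ee_rot: [[-0.227, 0.974, -0.0], [0.974, 0.227, 0.0], [0.0, -0.0, -1.0]]
ft_force: [0.7, 0.1, 0.7]
grip_width: 0.999
grasp_force: 0.0
```

```bash
python3 - <<'E'
from h import *
import pickle
s=sense();C=cam('wrist');im=grab_frame('wrist');cv2.imwrite('pics/w1.png',im);pickle.dump(C,open('w1.pkl','wb'))
print(s['time_s'],np.round(s['position'],4),np.round(s['ee_rot'],3).tolist())
for n,p in dict(ribbon=(.44,-.225,.07),tape=(.535,-.32,.06),stamp=(.44,-.01,.06),jar=(.495,-.098,.08),glue=(.578,-.219,.09)).items():print(n,np.round(proj('wrist',p,C)))
E
```

```text
3.025 [ 0.4315 -0.2695  0.2991] [[-0.227, 0.974, -0.0], [0.974, 0.227, 0.0], [0.0, -0.0, -1.0]]
ribbon [298. 141.]
tape [352. 232.]
stamp [338. -26.]
jar [372.  47.]
glue [415. 168.]
```

View pics/w1.png

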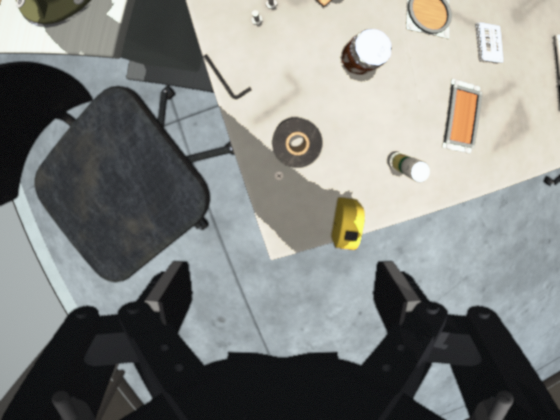

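Wrist picture: ribbon top (297,142), tape measure (349,223), jar cap (372,47), glue cap (418,170), wood tray (462,117), card tray (430,12). I'll fit these in the wrist view.

```bash
python3 - <<'E'
from fit import *
import pickle
im=cv2.imread('pics/w1.png');C=pickle.load(open('w1.pkl','rb'));V=lambda f:[('wrist',C,im,f)]
it=cv2.imread('pics/top0.png');T=cam('top')
def dk(b):h,s,v=hsv(b);return v<62
def yl(b):
    m=yellow(b)|0;return cv2.morphologyEx(m.astype(np.uint8),cv2.MORPH_CLOSE,np.ones((41,41)))>0
def cap(b):h,s,v=hsv(b);return v>185
Y=np.arange(4)*np.pi/4
for n,p,fn,ys in [('ribbon',(.44,-.224),dk,(0,)),('tape',(.535,-.32),yl,Y),('wood',(.674,-.13),orange,Y)]:
    x,q,a,tg=fit(n,p,V(fn),yaws=ys);print(n,np.round(x,4),'iou %.2f'%q,a)
    x,q,a,_=fit(n,p,[('top',T,it,fn)],yaws=ys);print('  top',np.round(x,4),'iou %.2f'%q,a)
for n,u,v,z in[('ribbon core top',297,141.5,.078),('jar cap',373,47,.085),('glue cap',418,170,.093)]:print(n,np.round(pix2('wrist',u,v,z,C),4))
c=im[100:260,260:440];cv2.imwrite('pics/w1c.png',cv2.resize(c,None,fx=4,fy=3.75,interpolation=cv2.INTER_CUBIC))
E
```

```text
ribbon [ 0.44  -0.224  0.   ] iou nan []
  top [ 0.4316 -0.2051 -0.2974] iou 0.16 [100]
tape [ 0.5312 -0.3163  0.2932] iou 0.70 [1246]
  top [ 0.5339 -0.3158  0.2609] iou 0.67 [350]
wood [ 0.6747 -0.1275  3.2556] iou 0.94 [1058]
  top [ 0.6741 -0.1298  3.2573] iou 0.93 [456]
ribbon core top [ 0.4381 -0.2252  0.078 ]
jar cap [ 0.4947 -0.0993  0.085 ]
glue cap [ 0.5806 -0.2201  0.093 ]
  return _methods._mean(a, axis=axis, dtype=dtype,
  ret = ret.dtype.type(ret / rcount)
```

View pics/w1c.png

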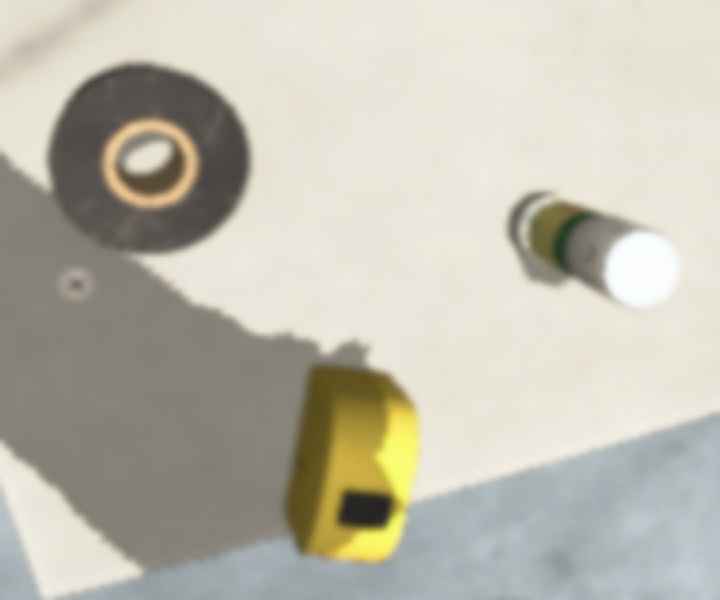

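```bash
python3 - <<'E'
from h import *
import pickle
C=pickle.load(open('w1.pkl','rb'))
P=lambda u,v,z:pix2('wrist',260+u/4,100+v/3.75,z,C)
print('ribbon',P(150,158,.072),P(151,164,.078))
for nm,a,b,z in[('left top',(335,372),(311,548),.06),('right',(418,410),(405,545),.06)]:
    A,B=P(*a,z),P(*b,z);d=A-B;print(nm,np.round(A,4),np.round(B,4),'len',np.linalg.norm(d),'yaw of y',np.arctan2(d[1],d[0])-np.pi/2)
E
python3 plan.py .54 -.37 .2 1.8
```

```text
ribbon [ 0.43925364 -0.22625881  0.072     ] [ 0.43955279 -0.22748172  0.078     ]
left top [ 0.512  -0.2816  0.06  ] [ 0.5222 -0.3435  0.06  ] len 0.06280599199735044 yaw of y 0.16270493118550466
right [ 0.5417 -0.2881  0.06  ] [ 0.5525 -0.3359  0.06  ] len 0.049024987557010145 yaw of y 0.22250030918301733
t3.1 now [ 0.4315 -0.2696  0.2991] th1.799 grip1.00 F [ 0.3  0.3 -0.4] 
 turn [-0.   -0.   -0.01] shift(before turn axes) [-2.45  1.66  1.98] shift(after) [-2.45  1.66  1.98]
```

Call:
{"fn": "jog_arm", "kwargs": {
  "steps": [0, 0, 0, -0.49, 0.33, 0.4, 1, 0, 0, 0, -0.49, 0.33, 0.4, 1, 0, 0, 0, -0.49, 0.33, 0.4, 1, 0, 0, 0, -0.49, 0.33, 0.4, 1, 0, 0, 0, -0.49, 0.33, 0.4, 1, 0, 0, 0, 0, 0, 0, 1]
}}

```text
time_s: 3.82
position: [0.5392, -0.3707, 0.196]
ee_rot: [[-0.226, 0.974, -0.004], [0.974, 0.226, 0.003], [0.004, -0.003, -1.0]]
ft_force: [-0.6, 0.5, -0.2]
grip_width: 1.003
grasp_force: 0.0
```

```bash
python3 - <<'E'
from h import *
import pickle
s=sense();C=cam('wrist');im=grab_frame('wrist');cv2.imwrite('pics/w2.png',im);pickle.dump(C,open('w2.pkl','wb'))
print(s['time_s'],np.round(s['position'],4))
p=proj('wrist',(.535,-.317,.03),C);print(p);x,y=np.maximum((p-70).astype(int),0);print(x,y)
cv2.imwrite('pics/w2c.png',cv2.resize(im[y:y+140,x:x+140],(560,560),interpolation=cv2.INTER_CUBIC))
E
```

```text
3.825 [ 0.5392 -0.3707  0.196 ]
[291.03177277 135.05004829]
221 65
```

View pics/w2c.png

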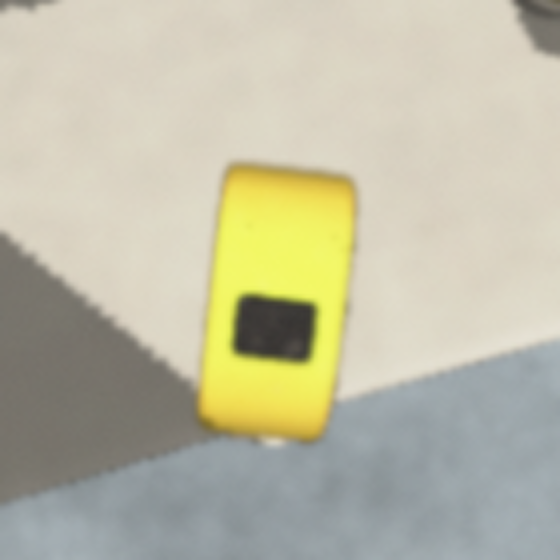

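Tape measure crop: outline corners (225,165), (355,180), (323,440) and (197,420), with its small tongue at (272,441). Now the world positions.

```bash
python3 - <<'E'
from h import *
import pickle
C=pickle.load(open('w2.pkl','rb'))
P=lambda u,v,z:pix2('wrist',221+u/4-.4,65+v/4-.4,z,C)[:2]
for z in(.04,.055):
    q=[P(*a,z) for a in((225,168),(355,180),(323,438),(197,422))]
    l=(q[0]+q[1]-q[2]-q[3])/2;w=(q[1]-q[0]+q[2]-q[3])/2
    print(z,'ctr',np.mean(q,0),'len',np.linalg.norm(l),'w',np.linalg.norm(w),'yaw',np.arctan2(l[1],l[0])-np.pi/2,np.arctan2(w[1],w[0]))
print('sides',[(np.arctan2(*(a-b)[::-1])-np.pi/2) for a,b in((q[0],q[3]),(q[1],q[2]))],'tongue',P(272,441,.01), P(272,441,.03))
E
```

```text
0.04 ctr [ 0.53422852 -0.32148627] len 0.05981679174159522 w 0.029581432599273195 yaw 0.11474750831398595 0.11990468246028821
0.055 ctr [ 0.53368097 -0.32035576] len 0.056812568620568556 w 0.028095742357781537 yaw 0.11474750831398639 0.11990468246028833
sides [np.float64(0.11421749937464187), np.float64(0.11526700669137502)] tongue [ 0.54272601 -0.35857693] [ 0.54154549 -0.35495012]
```

```bash
python3 plan.py .534 -.323 .02 1.686
```

```text
t3.9 now [ 0.5394 -0.37    0.1977] th1.799 grip1.00 F [ 0.3 -0.3  0.4] 
 turn [-0.02 -0.02  1.08] shift(before turn axes) [0.93 0.11 3.56] shift(after) [0.95 0.   3.55]
```

Call:
{"fn": "jog_arm", "kwargs": {
  "steps": [0, 0, 1, 0, 0, 0, 1, 0, 0, 0.08, 0.47, 0, 0, 1, 0, 0, 0, 0.48, 0, 0, 1, 0, 0, 0, 0, 0, 0.85, 1, 0, 0, 0, 0, 0, 0.9, 1, 0, 0, 0, 0, 0, 0.9, 1, 0, 0, 0, 0, 0, 0.6, 1, 0, 0, 0, 0, 0, 0.3, 1]
}}

```text
time_s: 4.88
position: [0.5334, -0.3223, 0.0213]
ee_rot: [[-0.116, 0.993, -0.001], [0.993, 0.116, 0.0], [0.001, -0.001, -1.0]]
ft_force: [-0.4, 0.7, 0.9]
grip_width: 0.996
grasp_force: 0.0
```

Call:
{"fn": "jog_arm", "kwargs": {
  "steps": [0, 0, 0, 0, 0, 0, 0, 0, 0, 0, 0, 0, 0, 0, 0, 0, 0, 0, 0, 0, 0, 0, 0, 0, 0, 0, 0, 0, 0, 0, 0, 0, 0, 0, 0, 0, 0, 0, 0, 0, 0, 0]
}}

```text
time_s: 5.62
position: [0.5351, -0.3236, 0.0236]
ee_rot: [[-0.116, 0.993, 0.002], [0.993, 0.116, -0.002], [-0.002, 0.002, -1.0]]
ft_force: [-1.4, 0.4, 6.8]
grip_width: 0.346
grasp_force: 59.9
```

Call:
{"fn": "jog_arm", "kwargs": {
  "steps": [0, 0, 0, 0, 0, -0.2, 0, 0, 0, 0, 0, 0, -0.5, 0, 0, 0, 0, 0, 0, -0.9, 0, 0, 0, 0, 0, 0, -0.9, 0, 0, 0, 0, 0, 0, -0.9, 0]
}}

```text
time_s: 6.25
position: [0.5337, -0.3227, 0.1932]
ee_rot: [[-0.116, 0.993, -0.0], [0.993, 0.116, 0.0], [0.0, -0.0, -1.0]]
ft_force: [-0.1, -0.4, -2.1]
grip_width: 0.343
grasp_force: 59.4
```

```bash
python3 plan.py .555 .255 .21 1.686;  python3 plan.py .555 .255 .21 2.0
```

```text
t6.2 now [ 0.5337 -0.3227  0.1932] th1.687 grip0.34 F [-0.1 -0.4 -2.1] 
 turn [-0.   -0.    0.01] shift(before turn axes) [11.43  1.77 -0.33] shift(after) [11.43  1.75 -0.34]
t6.2 now [ 0.5337 -0.3227  0.1932] th1.687 grip0.34 F [-0.1 -0.4 -2.1] 
 turn [-0.   -0.   -2.99] shift(before turn axes) [11.43  1.77 -0.33] shift(after) [10.33  5.2  -0.34]
```

Call:
{"fn": "jog_arm", "kwargs": {
  "steps": [0, 0, 0, 0.95, 0.15, -0.03, 0, 0, 0, 0, 0.95, 0.15, -0.03, 0, 0, 0, 0, 0.95, 0.15, -0.03, 0, 0, 0, 0, 0.95, 0.15, -0.03, 0, 0, 0, 0, 0.95, 0.15, -0.03, 0, 0, 0, 0, 0.95, 0.15, -0.03, 0, 0, 0, 0, 0.95, 0.15, -0.03, 0, 0, 0, 0, 0.95, 0.15, -0.03, 0]
}}

```text
time_s: 7.25
position: [0.5491, 0.0629, 0.204]
ee_rot: [[-0.116, 0.993, -0.0], [0.993, 0.116, -0.0], [-0.0, -0.0, -1.0]]
ft_force: [1.1, -0.1, -1.1]
grip_width: 0.339
grasp_force: 59.5
```

Call:
{"fn": "jog_arm", "kwargs": {
  "steps": [0, 0, 0, 0.95, 0.15, -0.03, 0, 0, 0, 0, 0.95, 0.15, -0.03, 0, 0, 0, 0, 0.95, 0.15, -0.03, 0, 0, 0, 0, 0.95, 0.15, -0.03, 0, 0, 0, -1, 0, 0, 0, 0, 0, 0, -1, 0, 0, 0, 0, 0, 0, -1, 0, 0, 0, 0, 0, 0, 0, 0, 0, 0, 0]
}}

```text
time_s: 8.25
position: [0.5571, 0.2534, 0.2097]
ee_rot: [[-0.416, 0.909, -0.001], [0.909, 0.416, -0.0], [-0.0, -0.001, -1.0]]
ft_force: [0.3, 0.5, -1.2]
grip_width: 0.346
grasp_force: 59.6
```

```bash
cat > look.py <<'E'
import sys,pickle
from fit import *
def look(nm):
    s=sense();C=cam('wrist');im=grab_frame('wrist');cv2.imwrite(f'pics/{nm}.png',im);pickle.dump(C,open(f'{nm}.pkl','wb'));return s,C,im
E
python3 - <<'E'
from look import *
s,C,im=look('w3');print(np.round(s['position'],4))
print(proj('wrist',(.524,.332,.005),C))
x,q,a,_=fit('yel',(.524,.332),[('wrist',C,im,yellow)],yaws=(.2,.43,.7));print(np.round(x,4),q,a)
E
python3 plan.py .5245 .333 .2 2.0
```

```text
[0.5571 0.2534 0.2097]
[284.58351796 101.96319482]
[0.5223 0.3341 0.424 ] 0.959277280733881 [3437]
t8.3 now [0.5571 0.2534 0.2097] th1.999 grip0.34 F [ 0.4  0.5 -1.9] 
 turn [-0.01  0.   -0.01] shift(before turn axes) [1.72 0.07 0.19] shift(after) [1.72 0.07 0.19]
```

View pics/w3.png

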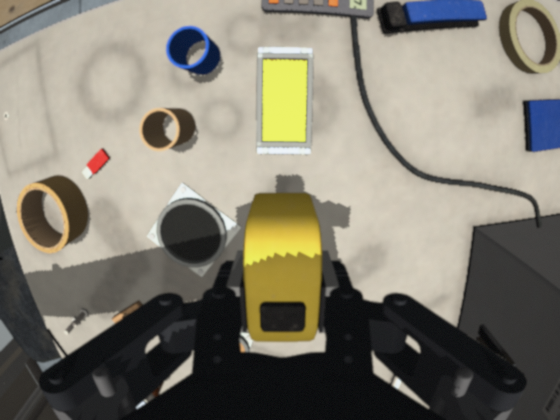

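```bash
python3 plan.py .5225 .334 .033 1.995; python3 - <<'E'
from fit import *
import pickle
C=pickle.load(open('w3.pkl','rb'));im=cv2.imread('pics/w3.png')
def br(b):h,s,v=hsv(b);return cv2.morphologyEx(((h>4)&(h<24)&(s>90)&(v<235)).astype(np.uint8),cv2.MORPH_CLOSE,np.ones((25,25)))>0
x,q,a,_=fit('core',(.427,.257),[('wrist',C,im,br)]);print('core',np.round(x,4),q,a)
x,q,a,_=fit('black',(.487,.15),[('wrist',C,im,lambda b:hsv(b)[2]<85)]);print('black',np.round(x,4),q,a)
print('blue top',pix2('wrist',192,48,.06,C),'blacktray eye',pix2('wrist',193,230,.005,C),'core top eye',pix2('wrist',161,129,.06,C))
E
```

```text
t8.3 now [0.5571 0.2534 0.2097] th1.999 grip0.34 F [ 0.4  0.5 -1.9] 
 turn [-0.01  0.    0.04] shift(before turn axes) [1.75 0.04 3.53] shift(after) [1.75 0.03 3.53]
core [0.4259 0.2613 0.0281] 0.8696206160609053 [1706]
black [ 0.4845  0.1498 -0.1083] 0.9514836664612133 [2836]
blue top [0.42643537 0.34372561 0.06      ] blacktray eye [0.48624906 0.15738529 0.005     ] core top eye [0.4283875  0.26338844 0.06      ]
```

Call:
{"fn": "jog_arm", "kwargs": {
  "steps": [0, 0, 0, 0.88, 0.02, 0, 0, 0, 0, 0, 0.87, 0.02, 0, 0, 0, 0, 0, 0, 0, 0.9, 0, 0, 0, 0, 0, 0, 0.9, 0, 0, 0, 0, 0, 0, 0.8, 0, 0, 0, 0, 0, 0, 0.6, 0, 0, 0, 0, 0, 0, 0.33, 0, 0, 0, 0, 0, 0, 0, 0]
}}

```text
time_s: 9.3
position: [0.5221, 0.3335, 0.0325]
ee_rot: [[-0.417, 0.909, -0.002], [0.909, 0.417, -0.001], [-0.0, -0.002, -1.0]]
ft_force: [-0.4, 0.4, -1.4]
grip_width: 0.344
grasp_force: 59.7
```

Call:
{"fn": "jog_arm", "kwargs": {
  "steps": [0, 0, 0, 0, 0, 0.04, 0, 0, 0, 0, 0, 0, 0.03, 0, 0, 0, 0, 0, 0, 0, 0]
}}

```text
time_s: 9.68
position: [0.523, 0.3341, 0.0305]
ee_rot: [[-0.417, 0.909, 0.001], [0.909, 0.417, 0.0], [-0.0, 0.001, -1.0]]
ft_force: [0.1, 0.2, -2.8]
grip_width: 0.342
grasp_force: 59.7
```

Call:
{"fn": "jog_arm", "kwargs": {
  "steps": [0, 0, 0, 0, 0, 0.04, 0, 0, 0, 0, 0, 0, 0.03, 0, 0, 0, 0, 0, 0, 0, 0]
}}

```text
time_s: 10.05
position: [0.5231, 0.3342, 0.0286]
ee_rot: [[-0.417, 0.909, 0.001], [0.909, 0.417, -0.001], [-0.001, 0.001, -1.0]]
ft_force: [-2.8, -2.9, 10.7]
grip_width: 0.343
grasp_force: 61.4
```

Call:
{"fn": "jog_arm", "kwargs": {
  "steps": [0, 0, 0, 0, 0, 0, 0.45, 0, 0, 0, 0, 0, 0, 0.6, 0, 0, 0, 0, 0, 0, 0.8, 0, 0, 0, 0, 0, 0, 0.8, 0, 0, 0, 0, 0, -0.3, 0.8, 0, 0, 0, 0, 0, -0.8, 0.8, 0, 0, 0, 0, 0, -0.9, 1, 0, 0, 0, 0, 0, -0.9, 1]
}}

```text
time_s: 11.05
position: [0.5225, 0.3342, 0.1738]
ee_rot: [[-0.418, 0.909, 0.001], [0.909, 0.418, 0.0], [0.0, 0.001, -1.0]]
ft_force: [0.8, -0.0, 0.3]
grip_width: 0.998
grasp_force: 0.0
```

```bash
python3 - <<'E'
from look import *
s,C,im=look('w4');print(s['time_s'],np.round(s['position'],4))
cv2.imwrite('pics/w4c.png',cv2.resize(im,(448,336)))
E
python3 plan.py .427 .2615 .18 1.995;
```

```text
11.05 [0.5225 0.3342 0.1738]
t11.1 now [0.5252 0.3366 0.1807] th2.002 grip1.00 F [1.3 3.  4.8] 
 turn [ 0.1  -0.01  0.06] shift(before turn axes) [-0.54 -2.41 -0.01] shift(after) [-0.56 -2.41  0.01]
```

View pics/w4.png

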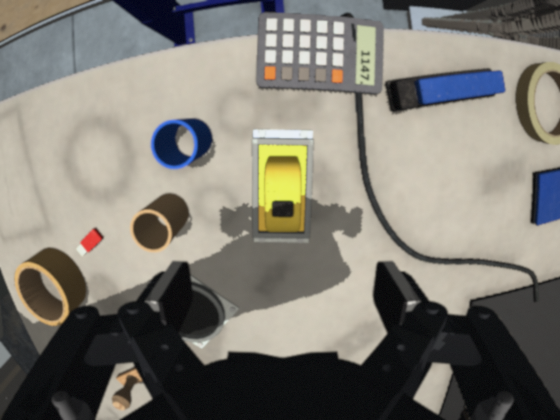

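The tape measure stands in the yellow tray: its top end is at (284,157), the pocket spans rows 143–236. I'll check its lengthwise position, and locate the core, black tray and stamp from this view.

```bash
python3 - <<'E'
from fit import *
import pickle
C=pickle.load(open('w4.pkl','rb'));im=cv2.imread('pics/w4.png')
ax=np.array([-.412,.911]);c=np.array([.5223,.3341])
for nm,u,v,z in[('N end',284,157,.04),('N end',284,157,.055),('S end top',283,234,.04),('S end',283,234,.055),('pocket N',284,141,.005),('pocket S',283,236,.005)]:print(nm,z,'along %.1f mm'%(1e3*ax@(pix2('wrist',u,v,z,C)[:2]-c)))
def br(b):h,s,v=hsv(b);return cv2.morphologyEx(((h>4)&(h<24)&(s>90)&(v<235)).astype(np.uint8),cv2.MORPH_CLOSE,np.ones((25,25)))>0
x,q,a,_=fit('core',(.427,.257),[('wrist',C,im,br)]);print('core',np.round(x,4),q,a)
print('core top eye',pix2('wrist',154,228,.06,C),'blue top',pix2('wrist',175,142,.06,C))
E
```

```text
N end 0.04 along 35.9 mm
N end 0.055 along 38.0 mm
S end top 0.04 along -34.3 mm
S end 0.055 along -28.5 mm
pocket N 0.005 along 46.6 mm
pocket S 0.005 along -50.2 mm
core [0.4255 0.2609 0.0894] 0.8796855476884632 [2112]
core top eye [0.42874988 0.26691781 0.06      ] blue top [0.42163882 0.34577981 0.06      ]
```

Call:
{"fn": "jog_arm", "kwargs": {
  "steps": [0, 0, 0, -0.18, -0.8, 0, 1, 0, 0, 0, -0.18, -0.8, 0, 1, 0, 0, 0, -0.18, -0.8, 0, 1, 0, 0, 0, 0, 0, 0, 1, 0, 0, 0, 0, 0, 0, 1]
}}

```text
time_s: 11.72
position: [0.4257, 0.2598, 0.1723]
ee_rot: [[-0.417, 0.909, 0.002], [0.909, 0.417, 0.0], [-0.001, 0.002, -1.0]]
ft_force: [-0.7, 0.1, -0.6]
grip_width: 0.997
grasp_force: 0.0
```

```bash
python3 plan.py .427 .262 .021 1.995
```

```text
t11.7 now [0.4257 0.2598 0.1723] th2.001 grip1.00 F [-0.7  0.1 -0.6] 
 turn [0.02 0.01 0.06] shift(before turn axes) [0.03 0.03 3.03] shift(after) [0.03 0.04 3.03]
```

Call:
{"fn": "jog_arm", "kwargs": {
  "steps": [0, 0, 0, 0.03, 0.03, 0.8, 1, 0, 0, 0, 0, 0, 0.8, 1, 0, 0, 0, 0, 0, 0.7, 1, 0, 0, 0, 0, 0, 0.45, 1, 0, 0, 0, 0, 0, 0.28, 1, 0, 0, 0, 0, 0, 0, 0.7]
}}

```text
time_s: 12.48
position: [0.4254, 0.2618, 0.0191]
ee_rot: [[-0.418, 0.909, -0.002], [0.909, 0.418, 0.0], [0.001, -0.002, -1.0]]
ft_force: [0.6, 0.2, 0.1]
grip_width: 0.815
grasp_force: 0.0
```

Call:
{"fn": "jog_arm", "kwargs": {
  "steps": [0, 0, 0, 0, 0, 0, 0, 0, 0, 0, 0, 0, 0, 0, 0, 0, 0, 0, 0, 0, 0, 0, 0, 0, 0, 0, 0, 0, 0, 0, 0, 0, 0, 0, 0, 0, 0, 0, 0, 0, 0, 0]
}}

```text
time_s: 13.22
position: [0.4266, 0.2619, 0.021]
ee_rot: [[-0.417, 0.909, 0.002], [0.909, 0.417, 0.001], [-0.0, 0.002, -1.0]]
ft_force: [0.5, -0.9, 6.4]
grip_width: 0.465
grasp_force: 60.6
```

Call:
{"fn": "jog_arm", "kwargs": {
  "steps": [0, 0, 0, 0, 0, -0.2, 0, 0, 0, 0, 0, 0, -0.6, 0, 0, 0, 0, 0, 0, -0.9, 0, 0, 0, 0, 0, 0, -0.9, 0, 0, 0, 0, 0, 0, -0.9, 0, 0, 0, 0, 0, 0, 0, 0]
}}

```text
time_s: 13.98
position: [0.4274, 0.2625, 0.1987]
ee_rot: [[-0.417, 0.909, 0.007], [0.909, 0.417, 0.002], [-0.001, 0.007, -1.0]]
ft_force: [-0.2, -0.5, -0.4]
grip_width: 0.469
grasp_force: 60.4
```

```bash
python3 plan.py .617 -.07 .2 1.995
```

```text
t14.0 now [0.4274 0.2625 0.1987] th2.001 grip0.47 F [-0.2 -0.5 -0.4] 
 turn [0.07 0.01 0.06] shift(before turn axes) [-7.63  0.67 -0.01] shift(after) [-7.62  0.72 -0.03]
```

Call:
{"fn": "jog_arm", "kwargs": {
  "steps": [0, 0, 0, -0.95, 0.08, 0, 0, 0, 0, 0, -0.95, 0.08, 0, 0, 0, 0, 0, -0.95, 0.09, 0, 0, 0, 0, 0, -0.95, 0.08, 0, 0, 0, 0, 0, -0.95, 0.08, 0, 0, 0, 0, 0, -0.95, 0.09, 0, 0, 0, 0, 0, -0.95, 0.08, 0, 0, 0, 0, 0, -0.95, 0.09, 0, 0]
}}

```text
time_s: 14.98
position: [0.6143, -0.0713, 0.1935]
ee_rot: [[-0.418, 0.909, -0.002], [0.909, 0.418, 0.0], [0.001, -0.002, -1.0]]
ft_force: [0.2, 0.1, -0.3]
grip_width: 0.471
grasp_force: 60.3
```

Call:
{"fn": "jog_arm", "kwargs": {
  "steps": [0, 0, 0, 0, 0, 0, 0, 0, 0, 0, 0, 0, 0, 0]
}}

```text
time_s: 15.22
position: [0.6138, -0.0693, 0.1936]
ee_rot: [[-0.418, 0.909, -0.002], [0.909, 0.418, 0.001], [0.002, -0.002, -1.0]]
ft_force: [-0.1, 0.5, -0.1]
grip_width: 0.468
grasp_force: 60.4
```

```bash
python3 - <<'E'
from look import *
s,C,im=look('w5');print(s['time_s'],np.round(s['position'],4))
print(proj('wrist',(.584,.003,.005),C))
x,q,a,_=fit('card',(.584,.003),[('wrist',C,im,orange)]);print(np.round(x,4),q,a)
x,q,a,_=fit('stamp',(.44,-.01),[('wrist',C,im,orange)],yaws=(-.4,-.7,-.1));print('stamp',np.round(x,4),q,a)
from plan import go
go(x=.584,y=.004,z=.034,t=1.995)
E
```

```text
15.225 [ 0.6138 -0.0693  0.1936]
[285.32350174 108.8159816 ]
[0.5818 0.0065 0.1652] 0.9796958155724267 [2427]
stamp [ 0.4391 -0.0092 -0.6466] 0.4107401174977121 [869]
t15.3 now [ 0.6138 -0.0685  0.1941] th2.003 grip0.47 F [-0.3  0.7 -0.8] 
 turn [-0.01 -0.02  0.08] shift(before turn axes) [1.56 0.07 3.2 ] shift(after) [1.57 0.05 3.2 ]
```

View pics/w5.png

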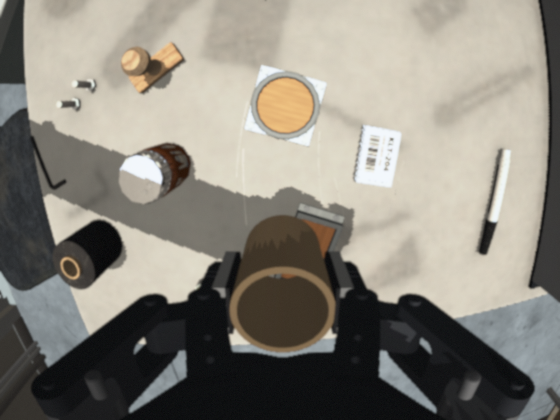

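Card tray floor is at (285,104), the core is held upright (283,305), jar (155,172), stamp (150,65), ribbon (88,255). Placing the core.

Call:
{"fn": "jog_arm", "kwargs": {
  "steps": [0, 0, 0, 0.8, 0.03, 0, 0, 0, 0, 0, 0.82, 0.02, 0, 0, 0, 0, 0, 0, 0, 0.9, 0, 0, 0, 0, 0, 0, 0.9, 0, 0, 0, 0, 0, 0, 0.7, 0, 0, 0, 0, 0, 0, 0.45, 0, 0, 0, 0, 0, 0, 0.25, 0, 0, 0, 0, 0, 0, 0, 0]
}}

```text
time_s: 16.27
position: [0.5824, 0.0055, 0.0344]
ee_rot: [[-0.419, 0.908, -0.001], [0.908, 0.419, 0.0], [0.001, -0.001, -1.0]]
ft_force: [-0.1, -0.9, -0.8]
grip_width: 0.466
grasp_force: 60.4
```

Call:
{"fn": "jog_arm", "kwargs": {
  "steps": [0, 0, 0, 0, 0, 0.05, 0, 0, 0, 0, 0, 0, 0.04, 0, 0, 0, 0, 0, 0, 0, 0]
}}

```text
time_s: 16.65
position: [0.5833, 0.0045, 0.0306]
ee_rot: [[-0.417, 0.909, 0.001], [0.909, 0.417, -0.0], [-0.0, 0.0, -1.0]]
ft_force: [-0.5, 0.2, -0.0]
grip_width: 0.47
grasp_force: 60.4
```

Call:
{"fn": "jog_arm", "kwargs": {
  "steps": [0, 0, 0, 0, 0, 0.05, 0, 0, 0, 0, 0, 0, 0.03, 0, 0, 0, 0, 0, 0, 0, 0]
}}

```text
time_s: 17.02
position: [0.583, 0.0046, 0.0262]
ee_rot: [[-0.417, 0.909, -0.0], [0.909, 0.417, -0.0], [0.0, -0.0, -1.0]]
ft_force: [-0.1, 0.3, 0.0]
grip_width: 0.467
grasp_force: 60.5
```

Call:
{"fn": "jog_arm", "kwargs": {
  "steps": [0, 0, 0, 0, 0, 0.03, 0, 0, 0, 0, 0, 0, 0, 0]
}}

```text
time_s: 17.27
position: [0.5832, 0.0046, 0.026]
ee_rot: [[-0.417, 0.909, -0.0], [0.909, 0.417, -0.001], [-0.001, -0.0, -1.0]]
ft_force: [-2.9, -0.4, 8.1]
grip_width: 0.471
grasp_force: 61.2
```

Call:
{"fn": "jog_arm", "kwargs": {
  "steps": [0, 0, 0, 0, 0, 0, 0.5, 0, 0, 0, 0, 0, 0, 0.6, 0, 0, 0, 0, 0, 0, 0.8, 0, 0, 0, 0, 0, 0, 0.8, 0, 0, 0, 0, 0, -0.3, 0.8, 0, 0, 0, 0, 0, -0.8, 0.9, 0, 0, 0, 0, 0, -0.9, 1, 0, 0, 0, 0, 0, -0.9, 1]
}}

```text
time_s: 18.27
position: [0.5832, 0.0049, 0.1724]
ee_rot: [[-0.418, 0.909, 0.001], [0.909, 0.418, -0.0], [-0.001, 0.001, -1.0]]
ft_force: [0.9, -0.3, 0.1]
grip_width: 1.003
grasp_force: 0.0
```

Call:
{"fn": "jog_arm", "kwargs": {
  "steps": [0, 0, 0, 0, 0, -0.8, 1, 0, 0, 0, 0, 0, 0, 1]
}}

```text
time_s: 18.52
position: [0.5855, 0.0052, 0.2149]
ee_rot: [[-0.418, 0.909, 0.008], [0.909, 0.418, -0.001], [-0.004, 0.007, -1.0]]
ft_force: [-0.3, -0.1, 0.2]
grip_width: 0.997
grasp_force: 0.0
```

```bash
python3 - <<'E'
from look import *
from plan import go
import pickle
s,C,im=look('w6')
def br(b):h,s,v=hsv(b);return cv2.morphologyEx(((h>4)&(h<24)&(s>90)).astype(np.uint8),cv2.MORPH_CLOSE,np.ones((15,15)))>0
C5=pickle.load(open('w5.pkl','rb'));i5=cv2.imread('pics/w5.png')
print('stamp head',pix2('wrist',136,62,.07,C5),'jar cap',pix2('wrist',143,179,.085,C5),'ribbon end',pix2('wrist',70,267,.078,C5))
p=proj('wrist',(.5818,.0055,.03),C);print(p)
x,y=np.maximum((p-55).astype(int),0);a=cv2.resize(im[y:y+110,x:x+110],(440,440),interpolation=cv2.INTER_CUBIC)
b=cv2.resize(i5[20:115,100:210],(380*110//95,380),interpolation=cv2.INTER_CUBIC);b=cv2.resize(b,(440,440))
print(x,y);cv2.imwrite('pics/w6c.png',np.hstack([cv2.resize(a,(400,400)),cv2.resize(b,(400,400))]))
go(.44,-.011,.2,1.995)
E
```

```text
stamp head [ 0.44781309 -0.00841097  0.07      ] jar cap [ 0.49788077 -0.09648484  0.085     ] ribbon end [ 0.43933206 -0.22509239  0.078     ]
[277.51556559 182.31074106]
222 127
t18.6 now [0.5842 0.0049 0.2124] th2.002 grip1.00 F [-0.3 -0.5 -0. ] 
 turn [0.04 0.02 0.06] shift(before turn axes) [ 0.91 -2.75  0.24] shift(after) [ 0.9  -2.76  0.25]
```

View pics/w6c.png

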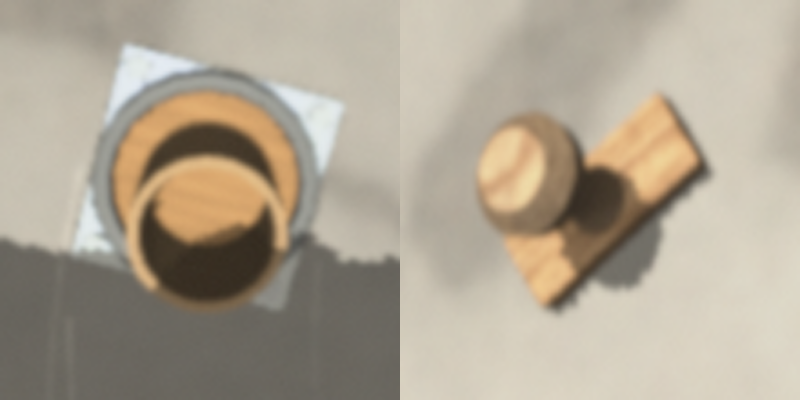

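Core stands in the card tray (left panel). The stamp's foot corners in the right panel are (660,95), (703,160) and (548,303). Now its yaw.

```bash
python3 - <<'E'
from h import *
import pickle
C=pickle.load(open('w5.pkl','rb'))
P=lambda u,v:pix2('wrist',100+(u-400)*110/400-.4,20+v*95/400-.4,.012,C)[:2]
a,b,c=P(660,95),P(703,160),P(548,303)
print(a,b,c,'short',np.linalg.norm(a-b),'long',np.linalg.norm(b-c),'ctr',(a+c)/2)
d=b-c;print('yaw of y',np.arctan2(d[1],d[0])-np.pi/2, 'short dir',np.arctan2(*(b-a)[::-1]))
print('head',pix2('wrist',100+(528-400)*110/400-.4,20+172*95/400-.4,.055,C))
E
```

```text
[0.44750025 0.02206984] [0.46682092 0.01118569] [ 0.43626133 -0.0373505 ] short 0.02217550572046239 long 0.05735547466287663 ctr [ 0.44188079 -0.00764033]
yaw of y -0.5619181075952426 short dir -0.5130292290676988
head [ 0.43833412 -0.00779284  0.055     ]
```

Call:
{"fn": "jog_arm", "kwargs": {
  "steps": [0, 0, 0, 0.3, -0.92, 0.08, 1, 0, 0, 0, 0.3, -0.92, 0.08, 1, 0, 0, 0, 0.3, -0.92, 0.08, 1, 0, 0, 0, 0, 0, 0, 1, 0, 0, 0, 0, 0, 0, 1]
}}

```text
time_s: 19.2
position: [0.4392, -0.0121, 0.1978]
ee_rot: [[-0.417, 0.909, 0.001], [0.909, 0.417, -0.0], [-0.001, 0.0, -1.0]]
ft_force: [1.0, -0.4, 0.2]
grip_width: 1.003
grasp_force: 0.0
```

```bash
python3 plan.py .44 -.0085 .033 1.995
```

```text
t19.2 now [ 0.4392 -0.0121  0.1978] th2.001 grip1.00 F [ 1.  -0.4  0.2] 
 turn [0.   0.01 0.06] shift(before turn axes) [0.06 0.04 3.3 ] shift(after) [0.06 0.04 3.3 ]
```

Call:
{"fn": "jog_arm", "kwargs": {
  "steps": [0, 0, 0, 0.06, 0.04, 0.9, 1, 0, 0, 0, 0, 0, 0.9, 1, 0, 0, 0, 0, 0, 0.8, 1, 0, 0, 0, 0, 0, 0.45, 1, 0, 0, 0, 0, 0, 0.25, 1, 0, 0, 0, 0, 0, 0, 0.7]
}}

```text
time_s: 19.95
position: [0.4396, -0.008, 0.0322]
ee_rot: [[-0.418, 0.908, -0.001], [0.908, 0.418, 0.001], [0.002, -0.001, -1.0]]
ft_force: [0.3, -0.5, -0.0]
grip_width: 0.816
grasp_force: 0.0
```

Call:
{"fn": "jog_arm", "kwargs": {
  "steps": [0, 0, 0, 0, 0, 0, 0, 0, 0, 0, 0, 0, 0, 0, 0, 0, 0, 0, 0, 0, 0, 0, 0, 0, 0, 0, 0, 0, 0, 0, 0, 0, 0, 0, 0, 0, 0, 0, 0, 0, 0, 0]
}}

```text
time_s: 20.7
position: [0.4407, -0.0088, 0.0339]
ee_rot: [[-0.417, 0.909, 0.003], [0.909, 0.417, -0.001], [-0.002, 0.002, -1.0]]
ft_force: [-0.6, -0.6, 5.3]
grip_width: 0.277
grasp_force: 58.8
```

Call:
{"fn": "jog_arm", "kwargs": {
  "steps": [0, 0, 0, 0, 0, -0.15, 0, 0, 0, 0, 0, 0, -0.25, 0, 0, 0, 0, 0, 0, 0, 0]
}}

```text
time_s: 21.08
position: [0.4403, -0.0086, 0.0539]
ee_rot: [[-0.417, 0.909, 0.002], [0.909, 0.417, -0.001], [-0.002, 0.002, -1.0]]
ft_force: [0.8, -0.4, -0.3]
grip_width: 0.276
grasp_force: 58.7
```

```bash
python3 - <<'E'
from look import *
s,C,im=look('w7');print(np.round(s['position'],4),s['grip_width'])
p=proj('wrist',np.array(s['position'])+[0,0,.02],C);q=proj('wrist',np.array(s['position'])-[0,0,.04],C);print(p,q)
cv2.imwrite('pics/w7c.png',cv2.resize(im[150:360,180:390],(630,590),interpolation=cv2.INTER_CUBIC))
E
```

```text
[ 0.4403 -0.0086  0.0539] 0.2761602476885516
[281.67903819 289.21713649] [281.67453807 237.62048875]
```

View pics/w7c.png

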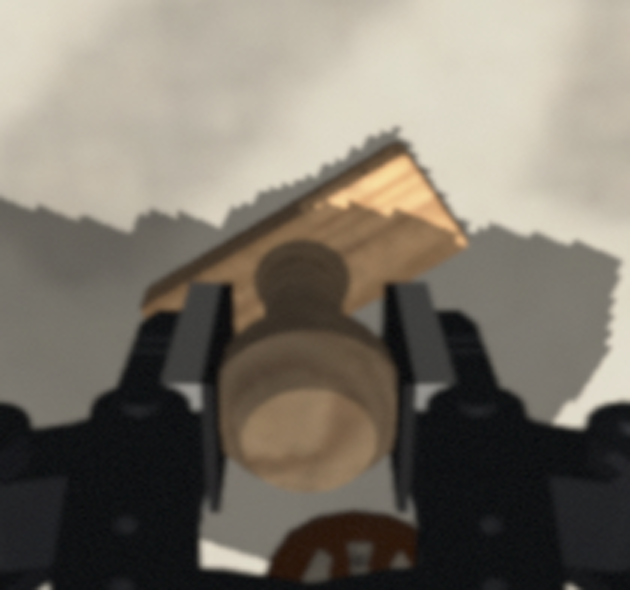

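The stamp is held centred and upright between the pads: head (310,400), foot's far edge from (150,308) to (405,152). Now its yaw in the hand.

```bash
python3 - <<'E'
from h import *
import pickle
C=pickle.load(open('w7.pkl','rb'))
P=lambda u,v,z:pix2('wrist',180+u/3,150+v*210/590,z,C)[:2]
for a,b in(((150,310),(405,152)),((145,298),(398,142))):
    d=P(*b,.032)-P(*a,.032);print(np.linalg.norm(d),np.arctan2(d[1],d[0])-np.pi/2)
a,b=P(405,152,.032),P(466,243,.032);d=b-a;print('short',np.linalg.norm(d),np.arctan2(d[1],d[0]))
E
python3 plan.py .74 -.16 .21 2.0
```

```text
0.05728526190292823 -0.5266082763008884
0.056459908574241914 -0.531858630004447
short 0.021968554470147016 -0.5716418479471359
t21.1 now [ 0.4398 -0.0087  0.0534] th2.001 grip0.28 F [ 0.7 -0.8 -0.3] 
 turn [0.01 0.01 0.01] shift(before turn axes) [-5.26  4.2  -3.12] shift(after) [-5.25  4.2  -3.13]
```

Call:
{"fn": "jog_arm", "kwargs": {
  "steps": [0, 0, 0, 0, 0, -0.7, 0, 0, 0, 0, 0, 0, -0.8, 0, 0, 0, 0, 0, 0, -0.8, 0, 0, 0, 0, 0, 0, -0.7, 0]
}}

```text
time_s: 21.62
position: [0.4392, -0.0085, 0.204]
ee_rot: [[-0.417, 0.909, 0.0], [0.909, 0.417, -0.0], [-0.0, -0.0, -1.0]]
ft_force: [-0.0, -0.9, -0.4]
grip_width: 0.279
grasp_force: 58.9
```

```bash
python3 plan.py .708 -.2 .2 2.0
```

```text
t21.6 now [ 0.4392 -0.0085  0.204 ] th2.001 grip0.28 F [-0.  -0.9 -0.4] 
 turn [-0.    0.    0.01] shift(before turn axes) [-5.72  3.29  0.08] shift(after) [-5.72  3.29  0.08]
```

Call:
{"fn": "jog_arm", "kwargs": {
  "steps": [0, 0, 0, -0.82, 0.47, 0, 0, 0, 0, 0, -0.82, 0.47, 0, 0, 0, 0, 0, -0.82, 0.47, 0, 0, 0, 0, 0, -0.82, 0.47, 0, 0, 0, 0, 0, -0.82, 0.47, 0, 0, 0, 0, 0, -0.82, 0.47, 0, 0, 0, 0, 0, -0.8, 0.47, 0, 0, 0, 0, 0, 0, 0, 0, 0]
}}

```text
time_s: 22.62
position: [0.7089, -0.2028, 0.1991]
ee_rot: [[-0.414, 0.91, -0.003], [0.91, 0.414, 0.001], [0.002, -0.003, -1.0]]
ft_force: [-0.4, -0.7, -0.8]
grip_width: 0.28
grasp_force: 59.0
```

```bash
python3 - <<'E'
from look import *
from plan import go
s,C,im=look('w8');print(np.round(s['position'],4),s['grip_width'],proj('wrist',(.6745,-.128,.005),C))
x,q,a,_=fit('wood',(.6745,-.128),[('wrist',C,im,orange)],yaws=(.12,));print(np.round(x,4),q,a)
go(x[0],x[1],.2,2.001+x[2]+.54,s)
E
```

```text
[ 0.7089 -0.2028  0.1991] 0.2799599487877218 [282.07513364 104.86070988]
[ 0.6708 -0.1281  0.1213] 0.9928219320245611 [2883]
t22.6 now [ 0.7089 -0.2028  0.1991] th1.998 grip0.28 F [-0.4 -0.7 -0.8] 
 turn [-0.02 -0.03 -6.35] shift(before turn axes) [ 1.67 -0.07 -0.01] shift(after) [ 1.36  0.97 -0.02]
```

Call:
{"fn": "jog_arm", "kwargs": {
  "steps": [0, 0, 0, 0.84, -0.03, 0, 0, 0, 0, 0, 0.83, -0.04, 0, 0, 0, 0, -1, 0, 0, 0, 0, 0, 0, -1, 0, 0, 0, 0, 0, 0, -1, 0, 0, 0, 0, 0, 0, -1, 0, 0, 0, 0, 0, 0, -1, 0, 0, 0, 0, 0, 0, -1, 0, 0, 0, 0]
}}

```text
time_s: 23.68
position: [0.6692, -0.1241, 0.2032]
ee_rot: [[-0.874, 0.486, -0.0], [0.486, 0.874, -0.001], [0.0, -0.001, -1.0]]
ft_force: [0.1, -0.4, -0.5]
grip_width: 0.28
grasp_force: 59.0
```

Call:
{"fn": "jog_arm", "kwargs": {
  "steps": [0, 0, -0.35, 0, 0, 0, 0, 0, 0, 0, 0, 0, 0, 0]
}}

```text
time_s: 23.92
position: [0.6698, -0.1248, 0.203]
ee_rot: [[-0.889, 0.458, -0.0], [0.458, 0.889, -0.0], [-0.0, -0.0, -1.0]]
ft_force: [-0.4, 0.1, 0.1]
grip_width: 0.277
grasp_force: 59.0
```

```bash
python3 plan.py .6708 -.1281 .046 2.662
```

```text
t23.9 now [ 0.6698 -0.1248  0.203 ] th2.666 grip0.28 F [-0.4  0.1  0.1] 
 turn [-0.    0.    0.04] shift(before turn axes) [-0.05 -0.05  3.14] shift(after) [-0.05 -0.05  3.14]
```

Call:
{"fn": "jog_arm", "kwargs": {
  "steps": [0, 0, 0, -0.05, -0.05, 0.8, 0, 0, 0, 0, 0, 0, 0.9, 0, 0, 0, 0, 0, 0, 0.7, 0, 0, 0, 0, 0, 0, 0.45, 0, 0, 0, 0, 0, 0, 0.3, 0, 0, 0, 0, 0, 0, 0, 0]
}}

```text
time_s: 24.68
position: [0.6711, -0.1286, 0.0448]
ee_rot: [[-0.889, 0.458, -0.001], [0.458, 0.889, 0.0], [0.001, -0.0, -1.0]]
ft_force: [0.9, -0.3, -0.6]
grip_width: 0.281
grasp_force: 59.0
```

Call:
{"fn": "jog_arm", "kwargs": {
  "steps": [0, 0, 0, 0, 0, 0.05, 0, 0, 0, 0, 0, 0, 0.04, 0, 0, 0, 0, 0, 0, 0, 0]
}}

```text
time_s: 25.05
position: [0.6716, -0.1288, 0.0413]
ee_rot: [[-0.889, 0.458, 0.001], [0.458, 0.889, -0.0], [-0.001, 0.0, -1.0]]
ft_force: [-0.3, 0.3, -0.4]
grip_width: 0.279
grasp_force: 59.0
```

Call:
{"fn": "jog_arm", "kwargs": {
  "steps": [0, 0, 0, 0, 0, 0.04, 0, 0, 0, 0, 0, 0, 0, 0, 0, 0, 0, 0, 0, 0.02, 0, 0, 0, 0, 0, 0, 0, 0]
}}

```text
time_s: 25.55
position: [0.6722, -0.1292, 0.0391]
ee_rot: [[-0.889, 0.458, 0.002], [0.458, 0.889, -0.001], [-0.002, 0.0, -1.0]]
ft_force: [-1.1, -1.7, 5.0]
grip_width: 0.277
grasp_force: 59.7
```

Call:
{"fn": "jog_arm", "kwargs": {
  "steps": [0, 0, 0, 0, 0, 0, 0.4, 0, 0, 0, 0, 0, 0, 0.6, 0, 0, 0, 0, 0, 0, 0.8, 0, 0, 0, 0, 0, 0, 0.8, 0, 0, 0, 0, 0, -0.3, 0.8, 0, 0, 0, 0, 0, -0.8, 0.9, 0, 0, 0, 0, 0, -0.9, 1, 0, 0, 0, 0, 0, -0.9, 1]
}}

```text
time_s: 26.55
position: [0.6715, -0.1286, 0.1855]
ee_rot: [[-0.889, 0.457, 0.001], [0.457, 0.889, -0.0], [-0.001, 0.0, -1.0]]
ft_force: [0.9, 0.4, 0.1]
grip_width: 1.002
grasp_force: 0.0
```

Call:
{"fn": "jog_arm", "kwargs": {
  "steps": [0, 0, 1, 0, 0, -0.4, 1, 0, 0, 1, 0, 0, 0, 1, 0, 0, 1, 0, 0, 0, 1, 0, 0, 1, 0, 0, 0, 1, 0, 0, 1, 0, 0, 0, 1, 0, 0, 1, 0, 0, 0, 1, 0, 0, 0.35, 0, 0, 0, 1, 0, 0, 0, 0, 0, 0, 1]
}}

```text
time_s: 27.55
position: [0.6715, -0.1286, 0.2035]
ee_rot: [[-0.419, 0.908, 0.001], [0.908, 0.419, -0.0], [-0.001, 0.001, -1.0]]
ft_force: [0.8, -0.6, 0.6]
grip_width: 1.001
grasp_force: 0.0
```

```bash
python3 - <<'E'
from look import *
from plan import go
s,C,im=look('w9');go(.439,-.226,.2,2.0,s)
p=proj('wrist',(.6708,-.1281,.03),C);x,y=np.maximum((p-60).astype(int),0)
cv2.imwrite('pics/w9c.png',cv2.resize(im[y:y+120,x:x+120],(480,480),interpolation=cv2.INTER_CUBIC))
E
```

```text
t27.6 now [ 0.6715 -0.1286  0.2035] th2.003 grip1.00 F [ 0.8 -0.6  0.6] 
 turn [0.01 0.01 0.03] shift(before turn axes) [ 0.18 -5.04  0.07] shift(after) [ 0.16 -5.04  0.07]
```

View pics/w9c.png

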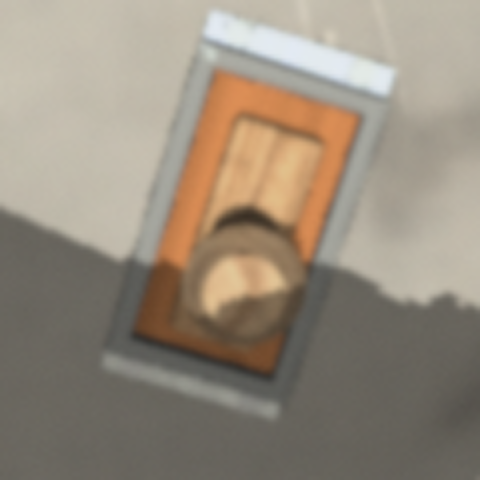

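Stamp stands square in the wood tray, its foot (265,180) inside the orange pocket. Now the ribbon.

Call:
{"fn": "jog_arm", "kwargs": {
  "steps": [0, 0, 0, 0.03, -0.84, 0, 1, 0, 0, 0, 0.03, -0.84, 0, 1, 0, 0, 0, 0.03, -0.84, 0, 1, 0, 0, 0, 0.03, -0.84, 0, 1, 0, 0, 0, 0.03, -0.84, 0, 1, 0, 0, 0, 0.03, -0.84, 0, 1, 0, 0, 0, 0, 0, 0, 1, 0, 0, 0, 0, 0, 0, 1]
}}

```text
time_s: 28.6
position: [0.4392, -0.2254, 0.2033]
ee_rot: [[-0.418, 0.908, 0.001], [0.908, 0.418, -0.0], [-0.001, 0.001, -1.0]]
ft_force: [0.1, 1.6, 0.6]
grip_width: 1.002
grasp_force: 0.0
```

```bash
python3 - <<'E'
from look import *
from plan import go
s,C,im=look('w10');go(.4393,-.2255,.023,2.0,s)
p=proj('wrist',(.4393,-.2255,.078),C);print(p)
h,ss,v=hsv(im);x,y=p.astype(int);m=((h>4)&(h<24)&(ss>80)&(v>120)).astype(np.uint8);m[:max(0,y-40)]=0;m[y+40:]=0;m[:,:x-40]=0;m[:,x+40:]=0
k,l,st,ce=cv2.connectedComponentsWithStats(m)
for i in range(1,k):
    if st[i,4]>30:print(st[i],pix2('wrist',st[i,0]+st[i,2]/2-.5,st[i,1]+st[i,3]/2-.5,.078,C))
E
```

```text
t28.6 now [ 0.4392 -0.2254  0.2033] th2.002 grip1.00 F [0.1 1.6 0.6] 
 turn [0.01 0.01 0.02] shift(before turn axes) [ 0.   -0.    3.61] shift(after) [-0.    0.    3.61]
[281.77558126 200.18551069]
[267 188  28  28 146] [ 0.43879523 -0.22701464  0.078     ]
```

Call:
{"fn": "jog_arm", "kwargs": {
  "steps": [0, 0, 0, -0.02, 0, 0.9, 1, 0, 0, 0, 0, 0, 0.9, 1, 0, 0, 0, 0, 0, 0.8, 1, 0, 0, 0, 0, 0, 0.5, 1, 0, 0, 0, 0, 0, 0.3, 1, 0, 0, 0, 0, 0, 0.2, 1, 0, 0, 0, 0, 0, 0, 0.8]
}}

```text
time_s: 29.52
position: [0.4393, -0.2264, 0.0227]
ee_rot: [[-0.418, 0.908, -0.0], [0.908, 0.418, 0.0], [0.0, -0.0, -1.0]]
ft_force: [-0.5, 0.1, 0.1]
grip_width: 0.82
grasp_force: 0.0
```

Call:
{"fn": "jog_arm", "kwargs": {
  "steps": [0, 0, 0, 0, 0, 0, 0, 0, 0, 0, 0, 0, 0, 0, 0, 0, 0, 0, 0, 0, 0, 0, 0, 0, 0, 0, 0, 0, 0, 0, 0, 0, 0, 0, 0]
}}

```text
time_s: 30.15
position: [0.4396, -0.2271, 0.0238]
ee_rot: [[-0.417, 0.909, 0.001], [0.909, 0.417, -0.001], [-0.002, 0.001, -1.0]]
ft_force: [-1.5, 0.4, 6.4]
grip_width: 0.667
grasp_force: 64.3
```

Call:
{"fn": "jog_arm", "kwargs": {
  "steps": [0, 0, 0, 0, 0, -0.2, 0, 0, 0, 0, 0, 0, -0.6, 0, 0, 0, 0, 0, 0, -0.9, 0, 0, 0, 0, 0, 0, -0.9, 0, 0, 0, 0, 0, 0, -0.9, 0, 0, 0, 0, 0, 0, -0.2, 0, 0, 0, 0, 0, 0, 0, 0]
}}

```text
time_s: 31.02
position: [0.4389, -0.2266, 0.2076]
ee_rot: [[-0.417, 0.909, 0.0], [0.909, 0.417, -0.0], [-0.0, -0.0, -1.0]]
ft_force: [0.4, -0.3, -2.6]
grip_width: 0.668
grasp_force: 64.4
```

```bash
python3 plan.py .518 .077 .21 2.0
```

```text
t31.0 now [ 0.4389 -0.2266  0.2076] th2.001 grip0.67 F [ 0.4 -0.3 -2.6] 
 turn [-0.    0.    0.01] shift(before turn axes) [ 4.86  3.97 -0.05] shift(after) [ 4.86  3.97 -0.05]
```

Call:
{"fn": "jog_arm", "kwargs": {
  "steps": [0, 0, 0, 0.7, 0.57, 0, 0, 0, 0, 0, 0.7, 0.57, 0, 0, 0, 0, 0, 0.7, 0.57, 0, 0, 0, 0, 0, 0.7, 0.57, 0, 0, 0, 0, 0, 0.7, 0.57, 0, 0, 0, 0, 0, 0.7, 0.57, 0, 0, 0, 0, 0, 0.66, 0.55, 0, 0, 0, 0, 0, 0, 0, 0, 0]
}}

```text
time_s: 32.02
position: [0.5166, 0.0816, 0.2056]
ee_rot: [[-0.424, 0.906, -0.004], [0.906, 0.424, 0.003], [0.004, -0.002, -1.0]]
ft_force: [-0.6, -0.6, -1.9]
grip_width: 0.672
grasp_force: 64.6
```

Call:
{"fn": "jog_arm", "kwargs": {
  "steps": [0, 0, 0, 0, 0, 0, 0]
}}

```text
time_s: 32.15
position: [0.5169, 0.0763, 0.2059]
ee_rot: [[-0.417, 0.909, -0.004], [0.909, 0.417, -0.0], [0.001, -0.003, -1.0]]
ft_force: [0.2, -0.8, -0.9]
grip_width: 0.668
grasp_force: 64.6
```

```bash
python3 - <<'E'
from look import *
from plan import go
s,C,im=look('w11');print(proj('wrist',(.4845,.1498,.005),C))
for t in(60,75,90):
    x,q,a,_=fit('black',(.4845,.1498),[('wrist',C,im,lambda b:hsv(b)[2]<t)]);print(t,np.round(x,4),round(q,3),a)
go(x[0],x[1],.037,2.0,s)
E
```

```text
[283.76580855 106.73940314]
60 [ 0.5338  0.1403 -0.7758] 0.007 [24]
75 [ 0.4848  0.1538 -0.0007] 0.965 [3732]
90 [0.4847 0.1535 0.1004] 0.989 [3827]
t32.1 now [0.5169 0.0763 0.2059] th2.001 grip0.67 F [ 0.2 -0.8 -0.9] 
 turn [-0.03 -0.01  0.01] shift(before turn axes) [1.67 0.07 3.38] shift(after) [1.67 0.06 3.38]
```

View pics/w11.png

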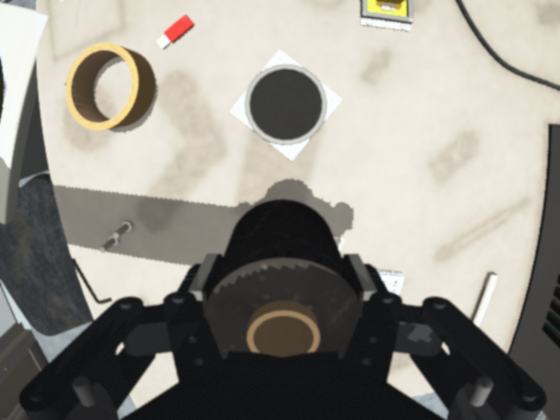

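Black tray pocket is at (287,104), ribbon held upright with its core at (283,335). Placing it.

Call:
{"fn": "jog_arm", "kwargs": {
  "steps": [0, 0, 0, 0.84, 0.03, 0, 0, 0, 0, 0, 0.83, 0.03, 0, 0, 0, 0, 0, 0, 0, 0.9, 0, 0, 0, 0, 0, 0, 0.9, 0, 0, 0, 0, 0, 0, 0.8, 0, 0, 0, 0, 0, 0, 0.5, 0, 0, 0, 0, 0, 0, 0.28, 0, 0, 0, 0, 0, 0, 0, 0]
}}

```text
time_s: 33.2
position: [0.4854, 0.1531, 0.038]
ee_rot: [[-0.416, 0.909, -0.002], [0.909, 0.416, -0.001], [0.0, -0.002, -1.0]]
ft_force: [0.1, -0.4, -1.0]
grip_width: 0.664
grasp_force: 64.6
```

Call:
{"fn": "jog_arm", "kwargs": {
  "steps": [0, 0, 0, 0, 0, 0.05, 0, 0, 0, 0, 0, 0, 0.04, 0, 0, 0, 0, 0, 0, 0, 0]
}}

```text
time_s: 33.58
position: [0.4862, 0.1542, 0.0347]
ee_rot: [[-0.417, 0.909, 0.001], [0.909, 0.417, -0.0], [-0.001, 0.001, -1.0]]
ft_force: [0.6, -0.3, -2.1]
grip_width: 0.665
grasp_force: 64.6
```

Call:
{"fn": "jog_arm", "kwargs": {
  "steps": [0, 0, 0, 0, 0, 0.05, 0, 0, 0, 0, 0, 0, 0.03, 0, 0, 0, 0, 0, 0, 0, 0]
}}

```text
time_s: 33.95
position: [0.4857, 0.1542, 0.0301]
ee_rot: [[-0.417, 0.909, -0.0], [0.909, 0.417, -0.0], [0.0, -0.0, -1.0]]
ft_force: [-0.2, -0.6, -1.6]
grip_width: 0.667
grasp_force: 64.6
```

Call:
{"fn": "jog_arm", "kwargs": {
  "steps": [0, 0, 0, 0, 0, 0.03, 0, 0, 0, 0, 0, 0, 0, 0, 0, 0, 0, 0, 0, 0.02, 0, 0, 0, 0, 0, 0, 0, 0]
}}

```text
time_s: 34.45
position: [0.486, 0.1543, 0.0288]
ee_rot: [[-0.417, 0.909, 0.0], [0.909, 0.417, -0.001], [-0.001, -0.0, -1.0]]
ft_force: [-3.5, -0.5, 9.0]
grip_width: 0.665
grasp_force: 65.8
```

Call:
{"fn": "jog_arm", "kwargs": {
  "steps": [0, 0, 0, 0, 0, 0, 0.75, 0, 0, 0, 0, 0, 0, 0.9, 0, 0, 0, 0, 0, 0, 1, 0, 0, 0, 0, 0, 0, 1, 0, 0, 0, 0, 0, -0.3, 1, 0, 0, 0, 0, 0, -0.8, 1, 0, 0, 0, 0, 0, -0.9, 1, 0, 0, 0, 0, 0, -0.9, 1]
}}

```text
time_s: 35.45
position: [0.4858, 0.1545, 0.1752]
ee_rot: [[-0.418, 0.908, 0.001], [0.908, 0.418, 0.0], [-0.0, 0.001, -1.0]]
ft_force: [0.6, 0.1, 0.2]
grip_width: 0.998
grasp_force: 0.0
```

Call:
{"fn": "jog_arm", "kwargs": {
  "steps": [0, 0, 0, -0.9, 0, -0.6, 1, 0, 0, 0, -0.9, -0.4, -0.3, 1, 0, 0, 0, -0.9, -0.4, 0, 1, 0, 0, 0, -0.9, -0.4, 0, 1, 0, 0, 0, -0.9, -0.4, 0, 1, 0, 0, 0, -0.9, -0.4, 0, 1, 0, 0, 0, -0.9, -0.4, 0, 1, 0, 0, 0, -0.9, -0.4, 0, 1]
}}

```text
time_s: 36.45
position: [0.509, -0.2327, 0.2192]
ee_rot: [[-0.418, 0.909, 0.002], [0.909, 0.418, -0.001], [-0.001, 0.001, -1.0]]
ft_force: [0.4, -0.4, -0.6]
grip_width: 0.999
grasp_force: 0.0
```

Call:
{"fn": "jog_arm", "kwargs": {
  "steps": [0, 0, 0, -0.9, -0.4, 0, 1, 0, 0, 0, -0.9, -0.4, 0, 1, 0, 0, 0, -0.9, -0.4, 0, 1, 0, 0, 0, -0.9, -0.4, 0, 1, 0, 0, 0, 0, 0, 0, 1, 0, 0, 0, 0, 0, 0, 1]
}}

```text
time_s: 37.2
position: [0.5117, -0.4276, 0.2184]
ee_rot: [[-0.418, 0.909, 0.001], [0.909, 0.418, 0.001], [0.0, 0.001, -1.0]]
ft_force: [-0.5, 0.4, -0.8]
grip_width: 1.0
grasp_force: 0.0
```

```bash
python3 - <<'E'
from h import *
s=sense();print(s['time_s'],np.round(s['position'],3),s['grip_width'])
a=grab_frame('top');b=grab_frame('scene');cv2.imwrite('pics/end.png',np.vstack([cv2.resize(a[120:280,110:450],None,fx=1.8,fy=1.8,interpolation=3),cv2.resize(b[125:395,170:395],(612,310))[:, :]]))
E
```

```text
37.2 [ 0.512 -0.428  0.218] 1.0003742427764017
```

View pics/end.png

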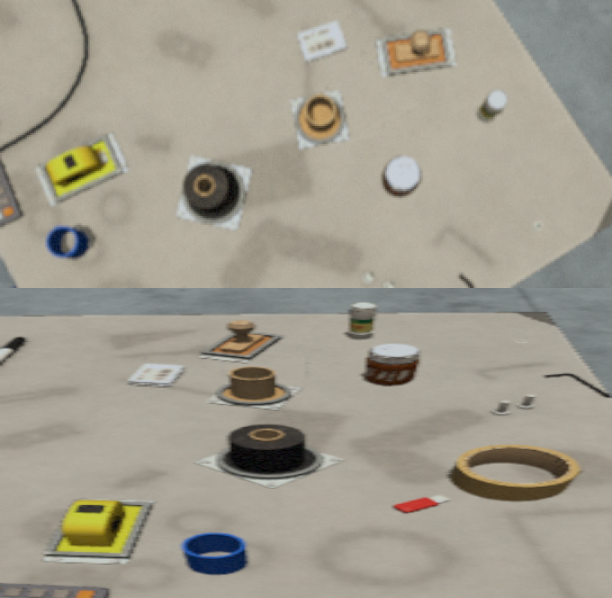

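All four stand upright in their own trays. The jar (402,175), glue stick (493,103) and blue tube are where they were. Handing in.

```bash
python3 -c "
from station import *
print(hand_in())"
```

```text
the job is handed in; nothing more can be done
None
```

I put the ribbon, core, tape measure and stamp upright in their matching trays, left the jar and glue stick standing, and handed the job in at about 37 s; no verdict was returned.

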